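# Rock a cask and watch its bung

## Robot

A 6-joint arm with a two-finger parallel gripper is mounted at the origin on the work surface. World frame = base frame: x ahead of the robot, y to its left, z up, the work surface at z = 0. Lengths are in m, angles in rad, forces in N, time in s.
With the tool pointing down it reaches from about 0.4 to 0.825 m from the base axis. Payload 7 kg.
Tool frame: the origin (TCP) lies between the finger pads, 19 mm behind the fingertips; this is the grasp point; z points along the fingers, y is the line along which they close (so a half turn about z gives the same grasp; the last joint's range is limited). The gripper opens to 88 mm and grips with 3 to 60 N. Pads are 19 mm wide; open, the fingers measure 130 mm over their backs; the gripper's body (78 mm by 193 mm) begins 47 mm behind the grasp point.
Start: joints at [1.514, 0.359, 0.012, 0, -1.224, -0.288], TCP at [0.228, 0.635, 0.245] pointing down, gripper open.
Joint ranges: [-3.07, 3.07], [-1.43, 2.12], [-1.02, 1.25], [-3.03, 1.67], [-3.05, -0], [-3.03, 3.03]. Speed limits (rad/s): [2.39, 2.39, 3.01, 3.14, 3.14, 3.14].

## Interface

Orientations are given as [roll, pitch, yaw] about the fixed x, y, z axes, in that order (R = Rz(yaw) Ry(pitch) Rx(roll)).
In Python, from station import arm gives the robot as it stands.
- The arm moves only by the tool arm_command, never from a script. Its argument "series" is one flat list of numbers, 7 for each row, row after row: the turn, a rotation vector about the tool's x, y, z each as a share of 90 degrees, from -1 to 1, then the shift along the tool's x, y, z each as a share of 0.1 m, from -1 to 1, then the opening, from 0 (shut) to 1 (fully open). A call has 1 to 8 rows; each row is the pose to reach, as a shift and turn from the pose commanded when the call began, along the tool's axes at that moment; what a row does not reach only later rows make up. A row lasts 1/8 s, in which the tool goes at most 62.5 mm and 10.7 degrees, less where a joint would pass 70% of its speed; a pose out of reach is approached as far as the arm can. A call with a number of a shift or a turn outside -1 to 1 is refused whole. A call with a gripper value outside its range is refused whole. The fingers move at their own pace and stop on an object; "force" is the grip in N (left out, the last holds). Time passes only in rows, so rows that repeat a pose let the fingers close. It gives the time, the measured TCP pose, the force, the opening and the grip force at its end, in the units of the state.
- arm.get_state(): the state, without advancing time (a new reading comes with each control period).
- arm.grab_frame(name): name is "scene" or "top" or "wrist"; returns the picture (384x512x3 uint8, blue, green, red); there is no depth.
- arm.camera_model(name): a dict with "fovy" (degrees; the focal length in pixels is half the picture's height over the tangent of half this angle, whatever the lens; pixels are square), "cx", "cy" (the principal point, pixels), "pose" (4x4, takes a point from camera to world coordinates). Camera axes: x right, y down, z forward; pixel columns grow to the right and rows downward; lengths in m; the calibration is good to about 2 mm. The wrist camera is an equidistant fisheye: a pixel r from the principal point sees the ray r / f radians off the axis. A picture is of the moment at which its call begins: read the wrist's pose just before it. camera_model takes no time and is no camera call; for the wrist camera it gives the pose at the moment of the call.
- arm.job_done(): hands the job in; it is judged then, once.
The state is a dict: "t": time; "q": joint angles; "qd": joint speeds; "joint_efforts": joint torques, N m; "eef_pos": TCP position; "ee_rot": TCP orientation; "force": force on the tool from outside, world axes, zero at the start; "moment": the same for the moment, N m; "width": finger opening in m; "gripper_force": force on a finger pad.
Only numpy, scipy, OpenCV 4.12 (cv2) and the standard library are available. Lean on these libraries where they do the work, as an engineer would, in place of code of your own. Each camera call takes 0.05 s, during which the arm holds its last target. There are 200 camera calls.

## Task

Watch the seating of the bung while the small cask rocks: set the cask rocking about 30 degrees to each side (never past 45) and let go, and while it rocks freely, still at least 20 degrees each way, keep the gripper over the moving bung without touching anything, within 2 cm of its centre sideways and with the fingertips at most 6 cm above it, for at least 6 seconds without a break. Then steady the cask with the bung straight up until it stays still, and let go. Do not sling the cask fast, and leave the glass, spare bung, hammer and bottle around it as they are.

Things in the scene. Friction and masses are not known exactly. Their poses are not given: they have to be found in the camera images.
- cradle: Bench rocker that carries the small cask, fixed to the table: plywood base 310 x 200 x 14 mm with four rubber rollers. Origin: centre of its underside, on the table. Its x axis runs along the cask's axis, horizontal, away from the robot; z up. Position and yaw (up to 0.5 rad either way) differ from start to start.
- cask (a joint): Roll angle of the cask about the cradle's +x, rad; 0 = bung straight up, positive rolls the bung towards the cradle's -y. Low-friction; springs return it to 0, net 0.144 N m/rad. Nominal mass 6 kg, inertia 0.0274 kg m2 about the axis (up to 25 % off): period about 2.7 s, amplitude decays with a time constant of some 27 s, dry friction 0.0005 N m. Hard stops at +-0.95. Starts at rest at 0.
- bung_top (a point): Centre of the top of the grey bung, an upright cylinder 32 mm across that stands 45 mm out of the middle of the cask's upper side (thin 52 mm wooden collar round its foot). It lies 145 mm from the axis of rotation: in the cradle's frame at (0, -0.145 sin q, 0.120 + 0.145 cos q) m for joint angle q.
- cask_axis (a point): Centre of the cask, on its axis of rotation, fixed: 120 mm above the cradle's origin. The cask is oak with steel hoops, 280 mm long, 200 mm across its middle, 172 mm at its heads, with a brass tap on the head towards the robot.
- glass: Bystander: glass tumbler, 68 mm across, 100 mm high, standing beside the cradle on its -y side; origin at the centre of its underside.
- spare_bung: Bystander: loose grey bung, 36 mm across and 50 mm high, standing beside the cradle on its +y side; origin at the centre of its underside.
- mallet: Bystander: hammer with a wooden handle, 260 mm long, lying on the table to the left; origin under its middle, x axis along it.
- bottle: Bystander: full black wine bottle, 74 mm across, 300 mm tall, standing on the table to the right; origin at the centre of its underside.

How it is judged:
On the way, in this order (a step that is already met when the one before it is completed fails the run):
1. The cask has been rolled at least 0.35 rad (20 degrees) to one side ((value of joint cask above 0.35 rad or value of joint cask below -0.35 rad)), for 0.1 s.
2. For 6 s on end the cask rocks freely (beyond 0.25 rad or faster than 0.5 rad/s) and untouched, with the TCP within 25 mm sideways and 85 mm in all of the bung top (((value of joint cask above 0.25 rad or value of joint cask below -0.25 rad) or (velocity of joint cask above 0.5 rad/s or velocity of joint cask below -0.5 rad/s)) and horizontal distance between the grasp point and bung_top below 0.025 m and distance between the grasp point and bung_top below 0.085 m and contact force between each of the arm, the fingers and cradle below 0.1 N), for 6 s.
At the end, for the whole second after the job is handed in: The cask is let go and still: roll angle within 0.1 rad of upright, turning slower than 0.1 rad/s (value of joint cask between -0.1 and 0.1 rad and velocity of joint cask between -0.1 and 0.1 rad/s); the robot touches nothing.
It fails at once if The cask is rolled past 45 degrees (0.79 rad) (value of joint cask above 0.79 rad or value of joint cask below -0.79 rad).
It fails at once if The cask is slung faster than 2.2 rad/s (velocity of joint cask above 2.2 rad/s or velocity of joint cask below -2.2 rad/s).
It fails at once if A bystander is shifted by more than 30 mm or knocked over (distance of any of glass, spare_bung, mallet, bottle from where it was at the start of the episode above 0.03 m or angle between any of glass, spare_bung, mallet, bottle's own z axis and vertical above 0.4 rad).
It also fails if it takes over 72 s, if anything falls off the work surface, if the arm or the gripper's body presses on something with over 40 N, if the wrist force passes 120 N, or if a joint passes its speed limit or range.

## Working session

There is one attempt and no reset: what is moved stays moved. The work goes in short steps, Python scripts to look and compute and a tool call to move; the robot and the scene stay as the last step left them, time stands still between calls to the robot, and variables do not carry over. Pictures are saved under pics/ and viewed, at most 10 in all, crops included, and the job is handed in when it is done.

Besides the shell and the picture viewer there is one more tool, called after "Emit:" by a JSON object that holds its "name" and its "arguments", one argument or row to a line. arm_command: Moves the arm, as the interface text tells. Its arguments: {"type":"object","properties":{"series":{"type":"array"},"force":{"type":"number"}},"required":["series"]}

```bash
ls; mkdir -p pics
python3 - <<'E'
from station import arm
import cv2,numpy as np
s=arm.get_state();print({k:np.round(v,3).tolist() for k,v in s.items()})
for n in("scene","top"):
    m=arm.camera_model(n);print(n,m["fovy"],m["cx"],m["cy"],np.round(m["pose"],3).tolist())
    cv2.imwrite(f"pics/{n}0.png",arm.grab_frame(n))
a=cv2.imread("pics/scene0.png");b=cv2.imread("pics/top0.png")
E
```

```text
pics
{'t': 0.0, 'q': [1.514, 0.359, 0.011, -0.0, -1.224, -0.288], 'qd': [0.001, -0.001, -0.001, 0.001, 0.0, 0.0], 'joint_efforts': [-0.001, -58.272, 29.305, 6.997, 0.007, -0.0], 'eef_pos': [0.228, 0.635, 0.244], 'ee_rot': [3.14, -0.0, -0.345], 'force': [-0.092, -0.142, 0.196], 'moment': [-0.004, -0.018, -0.005], 'gripper_force': 0.0, 'width': 0.088}
scene 53.963929913567604 258.7830556160316 191.0021035232091 [[-0.688, 0.562, -0.459, 1.082], [0.725, 0.539, -0.429, 0.477], [0.006, -0.628, -0.778, 1.069], [0.0, 0.0, 0.0, 1.0]]
top 44.77477104021514 257.6338699043376 197.19682011431618 [[-0.024, -0.993, 0.119, 0.371], [-1.0, 0.024, -0.009, 0.002], [0.006, -0.119, -0.993, 1.647], [0.0, 0.0, 0.0, 1.0]]
```

View pics/scene0.png

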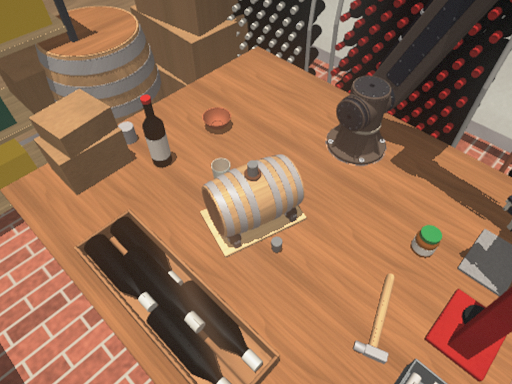

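View pics/top0.png

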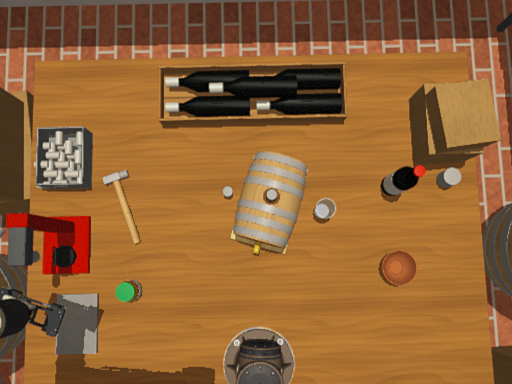

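The scene view shows the bung top near (253,165). In the top view the bung is near (272,195), the tap at (257,249), the glass at (324,209), the spare bung at (228,192), the hammer at left and the bottle at right (405,180).

Run:
```python
import cv2,numpy as np
a=cv2.imread("pics/scene0.png")[140:200,215:295];b=cv2.imread("pics/top0.png")[140:260,210:350]
A=cv2.resize(a,(400,300),interpolation=0);B=cv2.resize(b,(700,600),interpolation=0)[:,:]
cv2.imwrite("pics/c1.png",cv2.resize(b,(560,480),interpolation=0))
cv2.imwrite("pics/c2.png",cv2.resize(a,(640,480),interpolation=0))
```

```text
(no output)
```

View pics/c1.png

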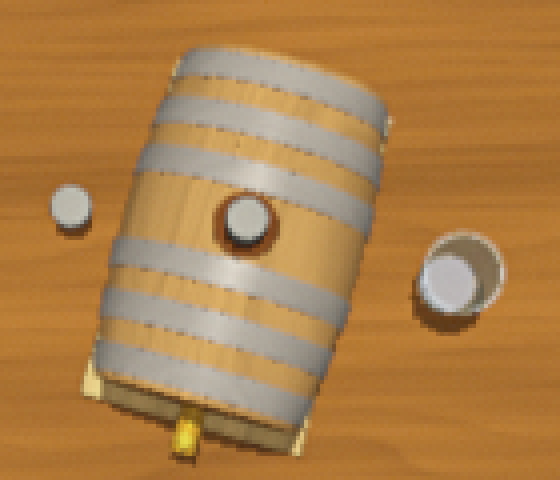

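View pics/c2.png

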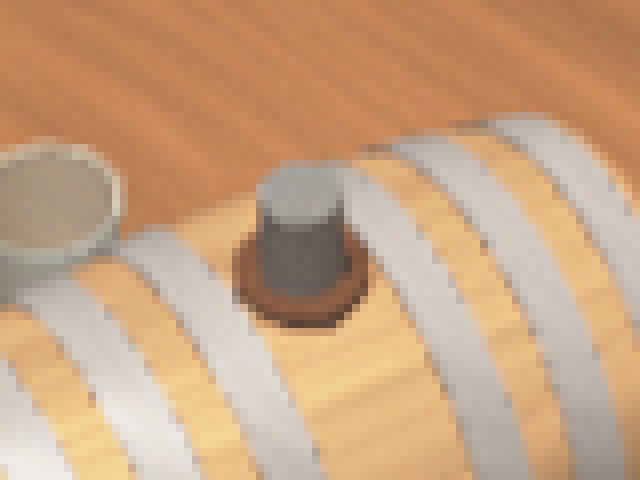

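The crops give the bung top centre at top px (271.3,193.8) and scene px (252.0,163.5). The base-plate corners in the crop are near-left (83,397), near-right (299,456) and far-right (392,117).

```bash
cat > h.py <<'E'
from station import arm
import cv2,numpy as np
def ray(n,u,v):
    m=arm.camera_model(n);f=192/np.tan(np.radians(m["fovy"]/2));P=np.array(m["pose"])
    d=np.array([(u-m["cx"])/f,(v-m["cy"])/f,1]);return P[:3,3],P[:3,:3]@(d/np.linalg.norm(d))
def plane(n,u,v,z):
    o,d=ray(n,u,v);return o+d*(z-o[2])/d[2]
def tri(r):
    A=sum(np.eye(3)-np.outer(d,d) for o,d in r);b=sum((np.eye(3)-np.outer(d,d))@o for o,d in r);return np.linalg.solve(A,b)
E
python3 - <<'E'
from h import *
print(np.round(tri([ray("top",271.3,193.8),ray("scene",252.,163.5)]),4), plane("top",271.3,193.8,.265),plane("scene",252,163.5,.265))
c=lambda x,y:plane("top",210+x/4-.5,140+y/4-.5,.014)
L,R,F=c(83,397),c(299,456),c(392,117)
print(L,R,F);d=L-R;print(np.degrees(np.arctan2(-d[0],d[1])),np.linalg.norm(d));d=F-R;print(np.degrees(np.arctan2(d[1],d[0])),np.linalg.norm(d),(L+F)/2)
# axis: silhouette midpoints at near/far heads z=.12
N=plane("top",210+(100+310)/8,140+(355+400)/8,.12)
for n,p in dict(glass=(462,262),spare=(71,207)).items(): print(n,c(*p))
E
```

```text
[ 0.546  -0.0519  0.2636] [ 0.5457917  -0.05188718  0.265     ] [ 0.54688322 -0.0510103   0.265     ]
[0.4229457  0.08604443 0.014     ] [ 0.36726859 -0.10080146  0.014     ] [ 0.66435015 -0.19284258  0.014     ]
-16.5932223795933 0.19496493585537578
-17.213905369929684 0.31101289481628613 [ 0.54364793 -0.05339907  0.014     ]
glass [ 0.53336749 -0.24971774  0.014     ]
spare [0.59037379 0.09372429 0.014     ]
```

```bash
cat > plan.py <<'E'
from scipy.spatial.transform import Rotation as Ro
import numpy as np
C=np.array([.5455,-.052]);YAW=np.radians(-107.)
def R(yaw): return Ro.from_euler("xyz",[np.pi,0,yaw])
def rows(p0,y0,ps,ys):
    "rows in the tool axes of pose (p0,y0)"
    r0=R(y0);o=[]
    for p,y in zip(ps,ys):
        t=(r0.inv()*R(y)).as_rotvec()/(np.pi/2);o.append(np.round(np.r_[t,r0.inv().apply(np.array(p)-p0)/.1],2))
    return o
E
python3 - <<'E'
from plan import *
from h import arm
s=arm.get_state();p=np.array(s["eef_pos"]);y=s["ee_rot"][2]
T=np.r_[C,.345];n=7
P=[p+(T-p)*i/n for i in range(n+1)]
for i in range(n+1): P[i][2]=min(.345,.245+.06*i)
Y=[y+(YAW-y)*i/n for i in range(n+1)]
for i in range(n): print(rows(P[i],Y[i],[P[i+1]],[Y[i+1]])[0].tolist())
E
```

```text
[-0.0, -0.0, 0.14, 0.76, 0.77, -0.6]
[0.0, -0.0, 0.14, 0.91, 0.59, -0.4]
[0.0, -0.0, 0.14, 1.01, 0.38, 0.0]
[0.0, -0.0, 0.14, 1.07, 0.15, 0.0]
[0.0, -0.0, 0.14, 1.08, -0.08, -0.0]
[0.0, -0.0, 0.14, 1.03, -0.31, -0.0]
[0.0, -0.0, 0.14, 0.94, -0.53, -0.0]
```

Emit:
{"name": "arm_command", "arguments": {
  "series": [0,0,0.14,0.76,0.77,-0.6,1,0,0,0.14,0.76,0.77,-0.6,1,0,0,0.14,0.76,0.77,-0.6,1],
  "force": 6
}}

```text
t: 0.48
eef_pos: [0.2753, 0.5354, 0.3089]
ee_rot: [-3.137, 0.001, -0.567]
force: [0.5, 0.2, 0.2]
width: 0.0876
gripper_force: 0.0
```

Emit:
{"name": "arm_command", "arguments": {
  "series": [0,0,0.14,0.91,0.59,-0.4,1,0,0,0.14,0.91,0.59,-0.4,1,0,0,0.14,0.91,0.59,-0.4,1]
}}

```text
t: 0.85
eef_pos: [0.32, 0.437, 0.3471]
ee_rot: [-3.139, 0.001, -0.787]
force: [-0.5, 0.5, 0.3]
width: 0.0878
gripper_force: 0.0
```

Emit:
{"name": "arm_command", "arguments": {
  "series": [0,0,0.14,1,0.38,0,1,0,0,0.14,1,0.38,0,1,0,0,0.14,1,0.38,0,1]
}}

```text
t: 1.23
eef_pos: [0.3632, 0.3395, 0.3448]
ee_rot: [3.141, -0.0, -1.007]
force: [0.5, 1.3, 0.2]
width: 0.0875
gripper_force: 0.0
```

Emit:
{"name": "arm_command", "arguments": {
  "series": [0,0,0.14,1,0.15,0,1,0,0,0.14,1,0.15,0,1,0,0,0.14,1,0.15,0,1]
}}

```text
t: 1.6
eef_pos: [0.4043, 0.2479, 0.3447]
ee_rot: [3.141, -0.0, -1.226]
force: [0.2, 0.1, -0.0]
width: 0.0874
gripper_force: 0.0
```

Emit:
{"name": "arm_command", "arguments": {
  "series": [0,0,0.14,1,-0.08,0,1,0,0,0.14,1,-0.08,0,1,0,0,0.14,1,-0.08,0,1]
}}

```text
t: 1.98
eef_pos: [0.4459, 0.1571, 0.3446]
ee_rot: [3.14, -0.001, -1.446]
force: [-0.1, -0.5, -0.7]
width: 0.0879
gripper_force: 0.0
```

Emit:
{"name": "arm_command", "arguments": {
  "series": [0,0,0.14,1,-0.31,0,1,0,0,0.14,1,-0.31,0,1,0,0,0.14,1,-0.31,0,1]
}}

```text
t: 2.35
eef_pos: [0.4896, 0.0618, 0.3444]
ee_rot: [3.14, -0.001, -1.666]
force: [0.9, 0.4, 0.1]
width: 0.0876
gripper_force: 0.0
```

Run:
```python
from plan import *
from h import arm
s=arm.get_state();p=np.array(s["eef_pos"]);y=s["ee_rot"][2];print(s["t"],p,s["ee_rot"],s["qd"])
print(rows(p,y,[np.r_[C,.325]],[YAW]))
```

```text
2.35 [0.48956353 0.0617892  0.3444062 ] [ 3.14020963e+00 -7.99312670e-04 -1.66561570e+00] [ 0.04248893 -0.01423228 -0.00856493 -0.00942958  0.00027922 -0.023884  ]
[array([ 0.  , -0.  ,  0.13,  1.08, -0.66,  0.19])]
```

Emit:
{"name": "arm_command", "arguments": {
  "series": [0,0,0.13,1,-0.64,0.19,1,0,0,0.13,1,-0.64,0.19,1,0,0,0.13,1,-0.64,0.19,1,0,0,0.13,1,-0.64,0.19,1]
}}

```text
t: 2.85
eef_pos: [0.5433, -0.0423, 0.3257]
ee_rot: [3.141, -0.0, -1.867]
force: [0.5, 1.2, -0.1]
width: 0.0876
gripper_force: 0.0
```

Run:
```python
from plan import *
from h import *
s=arm.get_state();p=np.array(s["eef_pos"]);y=s["ee_rot"][2];print(s["t"],p,s["ee_rot"])
print(rows(p,y,[np.r_[C,.325]],[YAW]))
m=arm.camera_model("wrist");print(m)
w=arm.grab_frame("wrist");c=arm.grab_frame("scene")
cv2.imwrite("pics/w1.png",w);cv2.imwrite("pics/s1.png",c)
cv2.imwrite("pics/ws.png",np.hstack([cv2.resize(w,(400,300)),cv2.resize(c[110:230,180:340],(400,300))]))
```

```text
2.85 [ 0.54330536 -0.04225717  0.3257225 ] [ 3.14050825e+00 -2.53437684e-04 -1.86739189e+00]
[array([ 0.  , -0.  ,  0.  ,  0.09, -0.05,  0.01])]
{'fovy': 65.70646984690485, 'cx': 252.04063865246547, 'cy': 188.3524762245043, 'pose': array([[-0.95611086,  0.2822362 ,  0.07870674,  0.52194495],
       [ 0.29300141,  0.91960004,  0.26169817, -0.11278811],
       [ 0.00148198,  0.27327365, -0.96193519,  0.46452412],
       [ 0.        ,  0.        ,  0.        ,  1.        ]])}
```

View pics/ws.png

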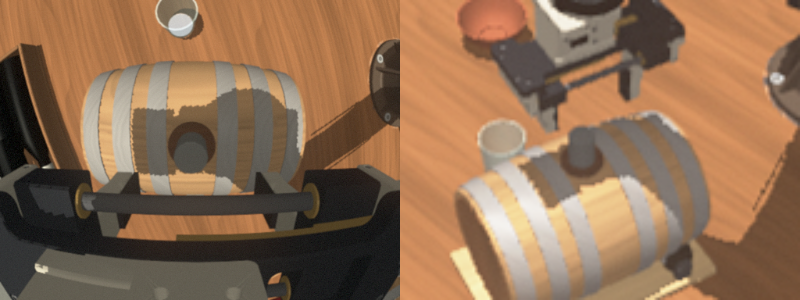

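Left (wrist): the bung is at about (245,195) of the full picture, clear between the fingers. Right (scene): the bung is clear of the gripper.

Run:
```python
from h import *
w=cv2.imread("pics/w1.png")
h=cv2.cvtColor(w,cv2.COLOR_BGR2HSV)
for r in range(150,232,3): print(r,[tuple(int(v) for v in h[r,c,1:]) for c in (218,232,245,258,272)])
cv2.imwrite("pics/w1c.png",cv2.resize(w[130:240,190:300],(600,600),interpolation=0))
```

```text
150 [(107, 121), (118, 121), (114, 121), (117, 120), (119, 120)]
153 [(110, 114), (120, 113), (116, 114), (114, 116), (118, 117)]
156 [(119, 111), (110, 114), (119, 73), (114, 114), (118, 110)]
159 [(111, 113), (111, 69), (118, 69), (126, 69), (115, 111)]
162 [(118, 117), (109, 70), (122, 69), (127, 66), (123, 108)]
165 [(115, 111), (133, 67), (118, 69), (137, 67), (116, 110)]
168 [(108, 123), (120, 72), (103, 72), (122, 71), (116, 114)]
171 [(115, 104), (119, 71), (31, 73), (126, 65), (116, 101)]
174 [(131, 74), (55, 65), (34, 67), (57, 63), (120, 72)]
177 [(122, 67), (38, 68), (46, 67), (39, 66), (137, 67)]
180 [(133, 67), (13, 61), (30, 67), (24, 63), (124, 66)]
183 [(113, 70), (35, 66), (26, 80), (33, 62), (119, 71)]
186 [(117, 72), (28, 83), (34, 83), (21, 74), (131, 66)]
189 [(112, 64), (29, 79), (19, 81), (16, 81), (137, 69)]
192 [(114, 65), (23, 77), (29, 78), (22, 80), (132, 62)]
195 [(110, 67), (29, 79), (23, 79), (34, 76), (112, 66)]
198 [(121, 74), (29, 78), (25, 83), (33, 84), (120, 66)]
201 [(118, 104), (28, 83), (26, 78), (24, 73), (121, 97)]
204 [(118, 110), (29, 79), (29, 78), (26, 78), (119, 111)]
207 [(117, 113), (27, 86), (23, 78), (26, 80), (114, 110)]
210 [(105, 119), (37, 83), (20, 78), (34, 82), (117, 116)]
213 [(114, 107), (29, 80), (30, 84), (32, 80), (115, 113)]
216 [(108, 116), (31, 82), (25, 82), (52, 88), (113, 113)]
219 [(117, 109), (107, 131), (32, 80), (122, 121), (109, 110)]
222 [(114, 130), (123, 220), (114, 166), (122, 194), (116, 145)]
225 [(123, 221), (118, 224), (120, 223), (120, 223), (121, 217)]
228 [(120, 225), (121, 223), (121, 220), (121, 222), (120, 219)]
231 [(122, 215), (125, 214), (122, 219), (127, 218), (125, 215)]
```

View pics/w1c.png

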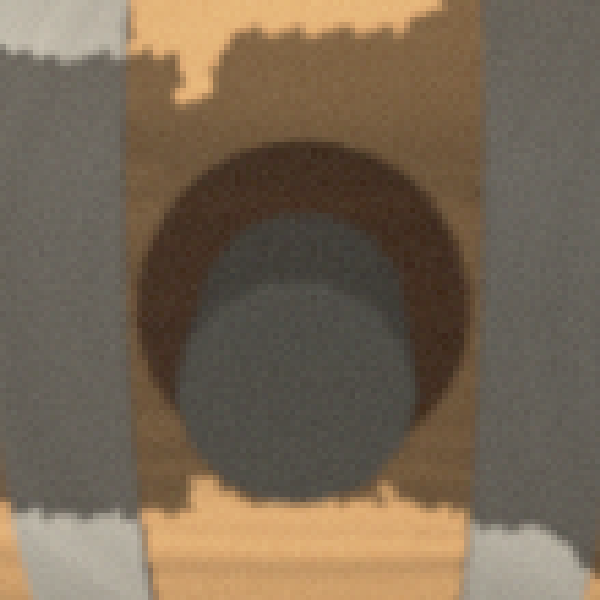

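The wrist crop shows the bung's top disc centred at about (244,202), with its lower edge at row 221. It is grey and clean against the brown.

```bash
cat >> h.py <<'E'
from plan import C
from scipy.optimize import brentq
import time
PSI=np.radians(-17.);EX=np.array([np.cos(PSI),np.sin(PSI),0]);EY=np.array([-np.sin(PSI),np.cos(PSI),0]);EZ=np.array([0,0,1.])
AX=np.r_[C,.120]
def pt(q,x=0,r=.145,y=0): return AX+x*EX+(-r*np.sin(q)+y*np.cos(q))*EY+(r*np.cos(q)+y*np.sin(q))*EZ
def wproj(P,m):
    f=192/np.tan(np.radians(m["fovy"]/2));T=np.array(m["pose"]);c=T[:3,:3].T@(P-T[:3,3])
    th=np.arctan2(np.hypot(c[0],c[1]),c[2]);k=f*th/np.hypot(c[0],c[1]);return m["cx"]+k*c[0],m["cy"]+k*c[1]
def blob(w):
    h=cv2.cvtColor(w,cv2.COLOR_BGR2HSV);k=(h[...,1]<75).astype(np.uint8);k[:,:224]=0;k[:,265:]=0;k[243:]=0
    n,l,st,ce=cv2.connectedComponentsWithStats(cv2.morphologyEx(k,cv2.MORPH_OPEN,np.ones((3,3),np.uint8)))
    i=1+np.argmax(st[1:,4]);return st[i],ce[i]
def measure(save=None):
    m=arm.camera_model("wrist");s=arm.get_state();w=arm.grab_frame("wrist")
    if save: cv2.imwrite(f"pics/{save}.png",w)
    st,ce=blob(w);bot=st[1]+st[3]
    g=lambda q:wproj(pt(q,y=.016),m)[1]-bot
    try:q=brentq(g,-.8,.8)
    except ValueError:q=None
    return s["t"],q,st.tolist(),s
E
python3 - <<'E'
from h import *
m=arm.camera_model("wrist")
print(wproj(pt(0),m),wproj(pt(0,y=.016),m),wproj(pt(0,y=-.016),m),[wproj(pt(0,x=x),m)[0] for x in(-.016,.016)])
print(measure()[:3])
E
```

```text
(np.float64(244.68491665441067), np.float64(198.95449129320045)) (np.float64(244.84606501956446), np.float64(219.92555900178127)) (np.float64(244.54252099081006), np.float64(176.98193903843182)) [np.float64(267.2747746237366), np.float64(222.17814308985692)]
(2.95, -0.0060975298999273045, [224, 169, 41, 52, 1784])
```

Emit:
{"name": "arm_command", "arguments": {
  "series": [0,0,0,0.1,-0.05,0,1,0,0,0,0.1,-0.05,0.3,1,0,0,0,0.1,-0.05,0.63,1,0,0,0,0.1,-0.05,0.63,1,0,0,0,0.1,-0.05,0.63,0,0,0,0,0.1,-0.05,0.63,0,0,0,0,0.1,-0.05,0.63,0,0,0,0,0.1,-0.05,0.63,0],
  "force": 6
}}

```text
t: 4.0
eef_pos: [0.5451, -0.0546, 0.2638]
ee_rot: [-3.141, 0.0, -1.868]
force: [1.1, -0.1, -0.5]
width: 0.0529
gripper_force: 0.0
```

Run:
```python
from h import *
s=arm.get_state();p=s["eef_pos"];print({k:np.round(s[k],4).tolist() for k in("t","eef_pos","ee_rot","force","moment","width","gripper_force")})
print((p-pt(0))@EX,(p-pt(0))@EY,(p-pt(0))[2])
for q in np.linspace(.08,.64,8): print(round(q,2),np.round(1.45*np.sin(q),2),np.round(1.45*(1-np.cos(q)),2))
```

```text
{'t': 4.0, 'eef_pos': [0.5451, -0.0546, 0.2638], 'ee_rot': [-3.141, 0.0003, -1.8684], 'force': [1.1498, -0.0753, -0.5162], 'moment': [0.1199, 0.0165, 0.0023], 'width': 0.0529, 'gripper_force': 0.0}
0.0003605308311242862 -0.0026216092704046696 -0.00116605823700211
0.08 0.12 0.0
0.16 0.23 0.02
0.24 0.34 0.04
0.32 0.46 0.07
0.4 0.56 0.11
0.48 0.67 0.16
0.56 0.77 0.22
0.64 0.87 0.29
```

Emit:
{"name": "arm_command", "arguments": {
  "series": [0,0,0,0,0,0,0,0,0,0,0,0,0,0,0,0,0,0,0,0,0,0,0,0,0,0,0,0]
}}

```text
t: 4.5
eef_pos: [0.5457, -0.0547, 0.2635]
ee_rot: [-3.14, 0.0, -1.868]
force: [5.4, -1.5, -1.1]
width: 0.0317
gripper_force: 6.0
```

Emit:
{"name": "arm_command", "arguments": {
  "series": [0,0,0,0.06,0,0,0,0,0,0,0.18,0,0.01,0,0,0,0,0.32,0,0.04,0,0,0,0,0.46,0,0.07,0,0,0,0,0.6,0,0.13,0,0,0,0,0.72,0,0.19,0,0,0,0,0.79,0,0.23,0,0,0,0,0.82,0,0.25,0]
}}

```text
t: 5.5
eef_pos: [0.5212, -0.1335, 0.2379]
ee_rot: [-3.141, 0.001, -1.869]
force: [6.3, 2.1, -2.6]
width: 0.0318
gripper_force: 6.0
```

Run:
```python
from h import *
r=measure("w2");s=r[3];p=s["eef_pos"];print(r[:3]);print({k:np.round(s[k],4).tolist() for k in("t","eef_pos","ee_rot","force","moment","width","gripper_force")})
print((p-pt(0))@EX,(p-pt(0))@EY,(p-pt(0))[2],np.arcsin(-(p-pt(0))@EY/.145))
```

```text
(5.5, None, [224, 45, 37, 71, 1853])
{'t': 5.5, 'eef_pos': [0.5212, -0.1335, 0.2379], 'ee_rot': [-3.1407, 0.0012, -1.8692], 'force': [6.3154, 2.1344, -2.6101], 'moment': [0.7831, -2.3149, -0.0281], 'width': 0.0318, 'gripper_force': 5.9975}
0.0005813503625073006 -0.08501721473672737 -0.02706522964207017 0.6265155045729862
```

Emit:
{"name": "arm_command", "arguments": {
  "series": [0,0,0,0,0,0,1,0,0,0,-0.08,0,-0.1,1,0,0,0,-0.2,0,-0.4,1,0,0,0,-0.38,0,-0.65,1,0,0,0,-0.59,0,-0.77,1]
}}

```text
t: 6.18
eef_pos: [0.5385, -0.0759, 0.3174]
ee_rot: [-3.14, 0.001, -1.869]
force: [0.3, 0.2, -1.2]
width: 0.0762
gripper_force: 0.0
```

```bash
cat >> h.py <<'E'
def report(save=None):
    r=measure(save);s=r[3];p=s["eef_pos"]-pt(0);print("t",r[0],"q",r[1],r[2],"u",-p@EY,"ex",p@EX,"z",s["eef_pos"][2],"yaw",s["ee_rot"][2]);
    if r[1] is not None:print("bung u",.145*np.sin(r[1]),"err",-p@EY-.145*np.sin(r[1]))
    open("log.txt","a").write(f"{r[0]} {r[1]}\n")
E
python3 -c "
from h import *
report('w3');print(arm.get_state()['width'])"
```

```text
t 6.175 q None [224, 11, 35, 57, 1252] u 0.024857345138971667 ex 0.00027714584382871596 z 0.3173634863449416 yaw -1.8687445395861009
0.08036633047365596
```

View pics/w3.png

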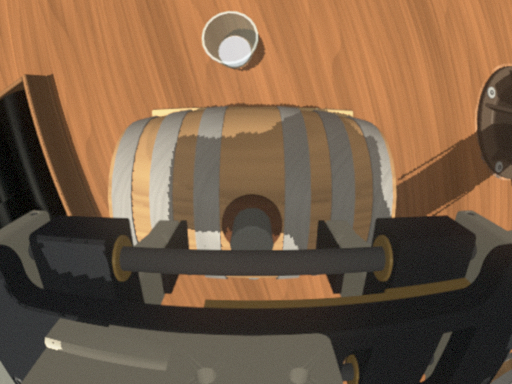

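The wrist picture shows the bung near (252,230), its lower edge hidden behind the gripper bar, so it is somewhat ahead of the gripper. The mask had picked the glass at (230,40). I will use the bung's foot edge as well.

```bash
python3 - <<'E'
s=open("h.py").read()
s=s.replace("i=1+np.argmax(st[1:,4])","i=1+np.argmax(st[1:,4]*(ce[1:,1]>100))")
s=s.replace("g=lambda q:wproj(pt(q,y=.016),m)[1]-bot","g=(lambda q:wproj(pt(q,y=.016),m)[1]-bot) if bot<240 else (lambda q:wproj(pt(q,r=RF,y=-.016),m)[1]-st[1])")
s=s.replace("def measure","RF=.105\ndef measure")
open("h.py","w").write(s)
E
python3 - <<'E'
from h import *
P=np.array([[-0.95611086,0.2822362,0.07870674,0.52194495],[0.29300141,0.91960004,0.26169817,-0.11278811],[0.00148198,0.27327365,-0.96193519,0.46452412],[0,0,0,1]])
m=arm.camera_model("wrist");m1=dict(m,pose=P)
RF=brentq(lambda r:wproj(pt(0,r=r,y=-.016),m1)[1]-169.5,.09,.13);print("RF",RF)
# pose at w3 capture: now ~ same as then (arm held)
st,ce=blob(cv2.imread("pics/w3.png"));print(st,ce)
print([round(float(brentq(lambda q:wproj(pt(q,r=RF,y=-.016),m)[1]-v,-.6,.6)),3) for v in(st[1]-2,st[1],st[1]+2)],arm.get_state()["t"],arm.get_state()["eef_pos"])
E
```

```text
RF 0.11827048180718254
[ 231  208   34   35 1048] [248.85114504 226.39122137]
[0.033, 0.019, 0.006] 6.225 [ 0.53959572 -0.07413718  0.31806588]
```

Emit:
{"name": "arm_command", "arguments": {
  "series": [0,0,0,-0.6,0,0,1,0,0,0,-0.83,0,0.03,1,0,0,0,-0.97,0,0.08,1,0,0,0,-1,0,0.08,1]
}}

```text
t: 6.72
eef_pos: [0.5671, 0.0194, 0.3063]
ee_rot: [3.14, -0.001, -1.868]
force: [0.8, 0.2, -0.3]
width: 0.0875
gripper_force: 0.0
```

```bash
sed -i 's/^RF=.*/RF=.118/' h.py; echo "6.175 0.02">log.txt; python3 -c "
from h import *
report('w4')"
```

```text
t 6.725 q -0.5975545624819082 [230, 166, 35, 63, 2020] u -0.07456655886228523 ex -0.00019101627000157613 z 0.30629984960808543 yaw -1.8676663632858443
bung u -0.08158025965833524 err 0.007013700796050001
```

Emit:
{"name": "arm_command", "arguments": {
  "series": [0,0,0,-0.05,0,-0.02,1,0,0,0,0.04,0,-0.03,1,0,0,0,0.21,0,-0.03,1,0,0,0,0.44,0,-0.03,1,0,0,0,0.71,0,-0.03,1]
}}

```text
t: 7.4
eef_pos: [0.5459, -0.0508, 0.3105]
ee_rot: [-3.141, -0.0, -1.869]
force: [-0.5, 0.2, -0.2]
width: 0.0874
gripper_force: 0.0
```

```bash
python3 -c "
from h import *
report('w5')"
```

```text
t 7.4 q 0.0062545068079099325 [228, 182, 37, 56, 1779] u -0.0012353200657061498 ex 1.9710515408178192e-05 z 0.31046830076567256 yaw -1.8688082083703468
bung u 0.0009068975743207745 err -0.0021422176400269243
```

```bash
cat > fol.py <<'E'
import sys
from h import *
from scipy.optimize import least_squares
u0=float(sys.argv[1]);groups=[int(x) for x in sys.argv[2:]]
D=np.loadtxt("log.txt");D=D[-8:]
mod=lambda p,t:p[0]*np.exp(-(t-6.)/27)*np.sin(p[1]*(t-6.183)+p[2])
f=least_squares(lambda p:np.r_[mod(p,D[:,0])-D[:,1],(p[1]-2.57)*.03],[-.6,2.57,0]);p=f.x
t=arm.get_state()["t"];print("fit",p,"res",np.round(mod(p,D[:,0])-D[:,1],3),"amp now",p[0]*np.exp(-(t-6)/27),"t",t)
for n in groups:
    tt=t+.125*np.arange(1,n+1);u=.145*np.sin(mod(p,tt));x=np.round((u-u0)/.1,2);print(x.tolist(),np.round(mod(p,tt),2).tolist());u0+=x[-1]*.1;t=tt[-1]
print("end u0",u0,"t",t)
E
python3 fol.py -.0034 5 5 5
```

```text
fit [-0.62315735  2.59947295 -0.01145684] res [-0. -0. -0.] amp now -0.5905742382805903 t 7.45
[0.41, 0.62, 0.76, 0.82, 0.81] [0.26, 0.42, 0.52, 0.57, 0.57]
[-0.08, -0.24, -0.46, -0.71, -0.98] [0.5, 0.38, 0.22, 0.04, -0.14]
[-0.23, -0.41, -0.52, -0.56, -0.52] [-0.3, -0.44, -0.52, -0.55, -0.53]
end u0 -0.07239999999999999 t 9.325
```

Emit:
{"name": "arm_command", "arguments": {
  "series": [0,0,0,0.41,0,0,1,0,0,0,0.62,0,0,1,0,0,0,0.76,0,0,1,0,0,0,0.82,0,0,1,0,0,0,0.81,0,0,1]
}}

```text
t: 8.07
eef_pos: [0.523, -0.1264, 0.3103]
ee_rot: [-3.142, 0.0, -1.869]
force: [0.9, 0.9, 0.6]
width: 0.0879
gripper_force: 0.0
```

Emit:
{"name": "arm_command", "arguments": {
  "series": [0,0,0,-0.08,0,0,1,0,0,0,-0.24,0,0,1,0,0,0,-0.46,0,0,1,0,0,0,-0.71,0,0,1]
}}

```text
t: 8.57
eef_pos: [0.5443, -0.0565, 0.3104]
ee_rot: [-3.142, 0.0, -1.868]
force: [1.3, -0.6, 0.1]
width: 0.0875
gripper_force: 0.0
```

```bash
python3 -c "
from h import *
report('w6')"; python3 fol.py .0066 5 5 5 5
```

```text
t 8.575 q 0.040519022552524445 [228, 185, 37, 56, 1739] u 0.004667454155834396 ex 0.0001244773880714674 z 0.3103521017624588 yaw -1.8677577768187503
bung u 0.0058736507442063626 err -0.0012061965883719663
fit [-0.62304961  2.60151401 -0.01220585] res [0.    0.    0.001 0.001] amp now -0.5653267754904274 t 8.625
[-0.37, -0.58, -0.73, -0.81, -0.82] [-0.21, -0.36, -0.48, -0.54, -0.55]
[0.06, 0.2, 0.39, 0.63, 0.88] [-0.5, -0.4, -0.25, -0.08, 0.09]
[0.24, 0.43, 0.55, 0.6, 0.59] [0.25, 0.39, 0.48, 0.53, 0.51]
[-0.09, -0.24, -0.44, -0.68, -0.92] [0.45, 0.34, 0.19, 0.02, -0.14]
end u0 -0.020400000000000015 t 11.125
```

Tracking is within 2 mm. I will run the next 20 rows from this prediction.

Emit:
{"name": "arm_command", "arguments": {
  "series": [0,0,0,-0.37,0,0,1,0,0,0,-0.58,0,0,1,0,0,0,-0.73,0,0,1,0,0,0,-0.81,0,0,1,0,0,0,-0.82,0,0,1]
}}

```text
t: 9.25
eef_pos: [0.5679, 0.0201, 0.3103]
ee_rot: [3.141, -0.0, -1.868]
force: [-0.3, -0.2, -0.7]
width: 0.0874
gripper_force: 0.0
```

Emit:
{"name": "arm_command", "arguments": {
  "series": [0,0,0,0.06,0,0,1,0,0,0,0.2,0,0,1,0,0,0,0.39,0,0,1,0,0,0,0.63,0,0,1,0,0,0,0.88,0,0,1]
}}

```text
t: 9.88
eef_pos: [0.5412, -0.0661, 0.3106]
ee_rot: [-3.141, 0.0, -1.869]
force: [0.4, -0.1, 0.6]
width: 0.0875
gripper_force: 0.0
```

Emit:
{"name": "arm_command", "arguments": {
  "series": [0,0,0,0.24,0,0,1,0,0,0,0.43,0,0,1,0,0,0,0.55,0,0,1,0,0,0,0.6,0,0,1,0,0,0,0.59,0,0,1]
}}

```text
t: 10.5
eef_pos: [0.5247, -0.1207, 0.3103]
ee_rot: [3.142, 0.0, -1.869]
force: [0.5, -0.2, -0.4]
width: 0.0878
gripper_force: 0.0
```

Emit:
{"name": "arm_command", "arguments": {
  "series": [0,0,0,-0.09,0,0,1,0,0,0,-0.24,0,0,1,0,0,0,-0.44,0,0,1,0,0,0,-0.68,0,0,1,0,0,0,-0.92,0,0,1]
}}

```text
t: 11.12
eef_pos: [0.5522, -0.0305, 0.3103]
ee_rot: [-3.142, 0.0, -1.868]
force: [0.7, -0.6, -0.2]
width: 0.0878
gripper_force: 0.0
```

```bash
python3 -c "
from h import *
report('w7')"; python3 fol.py -.0204 5 5 5 5
```

```text
t 11.125 q -0.13154325436341607 [228, 173, 37, 61, 1941] u -0.022514239550622497 ex 9.154389410296067e-05 z 0.3103413848989477 yaw -1.8675181137117767
bung u -0.019018811879822725 err -0.0034954276707997722
fit [-0.62226534  2.59766441 -0.00879595] res [-0.002  0.001  0.     0.004 -0.002] amp now -0.5137310734096076 t 11.175
[-0.27, -0.41, -0.49, -0.49, -0.43] [-0.34, -0.44, -0.5, -0.5, -0.45]
[0.12, 0.31, 0.53, 0.76, 0.97] [-0.36, -0.23, -0.07, 0.08, 0.23]
[0.17, 0.29, 0.34, 0.32, 0.24] [0.36, 0.44, 0.48, 0.47, 0.41]
[-0.14, -0.33, -0.54, -0.76, -0.96] [0.31, 0.17, 0.02, -0.13, -0.27]
end u0 -0.03840000000000001 t 13.675
```

Emit:
{"name": "arm_command", "arguments": {
  "series": [0,0,0,-0.27,0,0,1,0,0,0,-0.41,0,0,1,0,0,0,-0.49,0,0,1,0,0,0,-0.49,0,0,1,0,0,0,-0.43,0,0,1]
}}

```text
t: 11.8
eef_pos: [0.5641, 0.0081, 0.3103]
ee_rot: [3.141, -0.0, -1.868]
force: [-0.8, -0.3, 1.0]
width: 0.0877
gripper_force: 0.0
```

Emit:
{"name": "arm_command", "arguments": {
  "series": [0,0,0,0.12,0,0,1,0,0,0,0.31,0,0,1,0,0,0,0.53,0,0,1,0,0,0,0.76,0,0,1,0,0,0,0.97,0,0,1]
}}

```text
t: 12.42
eef_pos: [0.5351, -0.0862, 0.3105]
ee_rot: [-3.141, 0.0, -1.869]
force: [0.4, -0.1, 0.3]
width: 0.0876
gripper_force: 0.0
```

Emit:
{"name": "arm_command", "arguments": {
  "series": [0,0,0,0.17,0,0,1,0,0,0,0.29,0,0,1,0,0,0,0.34,0,0,1,0,0,0,0.32,0,0,1,0,0,0,0.24,0,0,1]
}}

```text
t: 13.05
eef_pos: [0.529, -0.1067, 0.3103]
ee_rot: [3.142, 0.0, -1.869]
force: [-0.1, -0.3, 0.0]
width: 0.0879
gripper_force: 0.0
```

Emit:
{"name": "arm_command", "arguments": {
  "series": [0,0,0,-0.14,0,0,1,0,0,0,-0.33,0,0,1,0,0,0,-0.54,0,0,1,0,0,0,-0.76,0,0,1,0,0,0,-0.96,0,0,1]
}}

```text
t: 13.68
eef_pos: [0.5574, -0.0136, 0.3103]
ee_rot: [3.142, -0.0, -1.868]
force: [0.3, -0.3, 0.6]
width: 0.0879
gripper_force: 0.0
```

```bash
python3 -c "
from h import *
report('w8')"; python3 fol.py -.0384 5 5 5 5
```

```text
t 13.675 q -0.20809052593215557 [228, 165, 37, 78, 2341] u -0.04016490443643906 ex 0.00019183765585396623 z 0.31031376083979867 yaw -1.8677722602080928
bung u -0.029955839460593464 err -0.010209064975845596
fit [-0.61590545  2.5844928   0.00907135] res [-0.013  0.006  0.001  0.011  0.023 -0.023] amp now -0.462655331813019 t 13.725
[-0.16, -0.24, -0.25, -0.21, -0.11] [-0.38, -0.44, -0.46, -0.42, -0.35]
[0.16, 0.35, 0.56, 0.75, 0.92] [-0.24, -0.1, 0.04, 0.18, 0.3]
[0.12, 0.18, 0.18, 0.12, 0.01] [0.38, 0.43, 0.43, 0.39, 0.31]
[-0.16, -0.35, -0.55, -0.73, -0.88] [0.19, 0.06, -0.08, -0.21, -0.31]
end u0 -0.044399999999999995 t 16.225
```

```bash
python3 - <<'E'
from h import *
h=cv2.cvtColor(cv2.imread("pics/w8.png"),cv2.COLOR_BGR2HSV)
for r in range(234,256,2): print(r,[tuple(int(v) for v in h[r,c,1:]) for c in (232,246,260)])
m=arm.camera_model("wrist")
for b in (236,240,243,246): print(b,brentq(lambda q:wproj(pt(q,y=.016),m)[1]-b,-.8,.8))
E
sed -i '$d' log.txt; python3 fol.py -.0384 5 5 5
```

```text
234 [(144, 161), (21, 158), (20, 153)]
236 [(154, 157), (25, 154), (22, 149)]
238 [(150, 160), (18, 152), (20, 153)]
240 [(144, 161), (17, 152), (23, 146)]
242 [(148, 157), (22, 149), (31, 148)]
244 [(144, 159), (97, 150), (98, 159)]
246 [(147, 154), (147, 151), (144, 175)]
248 [(147, 151), (150, 153), (146, 176)]
250 [(107, 81), (108, 87), (121, 95)]
252 [(60, 60), (43, 53), (38, 53)]
254 [(56, 55), (40, 57), (52, 59)]
236 -0.3102380727603203
240 -0.3417793324489526
243 -0.36703484523616026
246 -0.3939375858581868
fit [-0.62226534  2.59766441 -0.00879595] res [-0.002  0.001  0.     0.004 -0.002] amp now -0.46743274649184474 t 13.725
[-0.19, -0.25, -0.26, -0.2, -0.08] [-0.41, -0.45, -0.46, -0.41, -0.32]
[0.17, 0.38, 0.59, 0.78, 0.94] [-0.2, -0.06, 0.08, 0.22, 0.33]
[0.1, 0.14, 0.12, 0.05, -0.08] [0.41, 0.44, 0.43, 0.37, 0.27]
end u0 0.0396 t 15.6
```

Run:
```python
from h import *
w=cv2.imread("pics/w8.png");cv2.imwrite("pics/w8c.png",cv2.resize(w[150:260,190:300],(600,600),interpolation=0))
```

```text
(no output)
```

View pics/w8c.png

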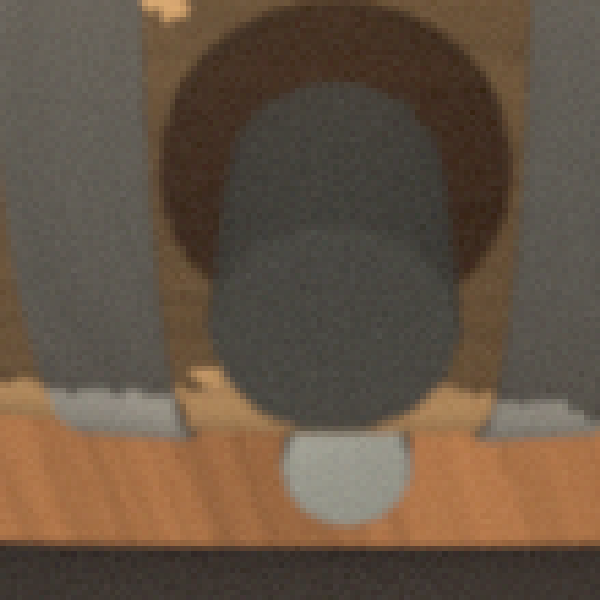

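The thing at the bottom edge is the spare bung on the table. The cask bung's real lower edge is at row 228, so q is about -0.26 and tracking still holds. The watch has lasted over 7 s. Next I will follow once more, descend and catch it at the turning point.

Emit:
{"name": "arm_command", "arguments": {
  "series": [0,0,0,-0.18,0,0,1,0,0,0,-0.25,0,0,1,0,0,0,-0.26,0,0,0.5,0,0,0,-0.2,0,0,0.5,0,0,0,-0.08,0,0,0.5]
}}

```text
t: 14.35
eef_pos: [0.559, -0.0086, 0.3104]
ee_rot: [3.142, -0.0, -1.868]
force: [-0.2, -0.0, 0.3]
width: 0.0631
gripper_force: 0.0
```

Emit:
{"name": "arm_command", "arguments": {
  "series": [0,0,0,0.17,0,0,0.5,0,0,0,0.37,0,0,0.5,0,0,0,0.58,0,0,0.5,0,0,0,0.77,0,0.22,0.5,0,0,0,0.93,0,0.44,0.5]
}}

```text
t: 14.98
eef_pos: [0.5315, -0.0984, 0.2662]
ee_rot: [-3.141, 0.0, -1.869]
force: [0.8, -0.0, 0.2]
width: 0.0437
gripper_force: 0.0
```

Emit:
{"name": "arm_command", "arguments": {
  "series": [0,0,0,0.11,0,0.1,0,0,0,0,0.14,0,0.16,0,0,0,0,0.14,0,0.16,0,0,0,0,0.12,0,0.16,0,0,0,0,0.1,0,0.16,0,0,0,0,0.1,0,0.16,0]
}}

```text
t: 15.72
eef_pos: [0.5298, -0.1062, 0.2524]
ee_rot: [-3.139, -0.0, -1.867]
force: [-2.7, -2.7, 9.2]
width: 0.0297
gripper_force: 6.2
```

```bash
python3 -c "
from h import *
s=arm.get_state();p=s['eef_pos']-pt(0);print(s['t'],-p@EY,p@EX,s['eef_pos'],s['width'],s['gripper_force'],s['force'],np.arcsin(-p@EY/.145))
q=np.arcsin(-p@EY/.145)
for k in(.8,.6,.4,.2,0):print(np.round(10*(.145*np.sin(q*k)+p@EY),2),np.round(10*(s['eef_pos'][2]-.26-.145*(np.cos(q*k)-1)),2))
w=arm.grab_frame('wrist');c=arm.grab_frame('scene')
cv2.imwrite('pics/v9.png',np.hstack([cv2.resize(w,(400,300)),cv2.resize(c[110:230,180:340],(400,300))]))
"
```

```text
15.725 0.05639754998707756 0.0008540840817511717 [ 0.52982772 -0.10618296  0.25235371] 0.02971267642765969 6.169880256056786 [-2.67629079 -2.74690524  9.18798995] 0.3994900760071617
-0.11 -0.0
-0.22 -0.04
-0.33 -0.06
-0.45 -0.07
-0.56 -0.08
```

View pics/v9.png

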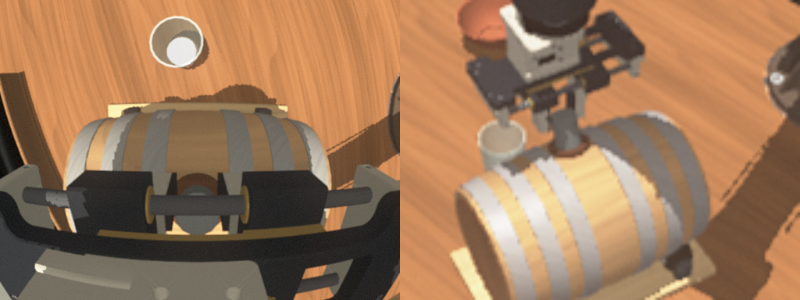

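Left: the fingers hold the bung, which sits a little towards +y of the pads. Right: the cask is held tilted. I will bring it slowly to upright and measure.

Emit:
{"name": "arm_command", "arguments": {
  "series": [0,0,0,-0.03,0,-0.03,0,0,0,0,-0.08,0,-0.05,0,0,0,0,-0.15,0,-0.06,0,0,0,0,-0.22,0,-0.07,0,0,0,0,-0.29,0,-0.08,0,0,0,0,-0.36,0,-0.09,0,0,0,0,-0.4,0,-0.1,0,0,0,0,-0.42,0,-0.1,0]
}}

```text
t: 16.82
eef_pos: [0.5422, -0.0657, 0.2606]
ee_rot: [-3.14, 0.0, -1.868]
force: [4.4, -2.2, 2.5]
width: 0.0291
gripper_force: 5.7
```

```bash
python3 -c "
from h import *
s=arm.get_state();p=s['eef_pos']-pt(0);print(s['t'],-p@EY,p@EX,s['eef_pos'],s['width'],s['gripper_force'],s['force'])
w=arm.grab_frame('wrist');c=arm.grab_frame('scene')
cv2.imwrite('pics/v10.png',np.hstack([cv2.resize(w[170:320,160:340],(400,333)),cv2.resize(c[130:190,210:290],(400,333),interpolation=0)]))
"
```

```text
16.825 0.014107864557250898 0.0008627429002728405 [ 0.5422003  -0.06574366  0.26061245] 0.02914000919826704 5.7329970225691795 [ 4.36339492 -2.22581506  2.53990759]
```

View pics/v10.png

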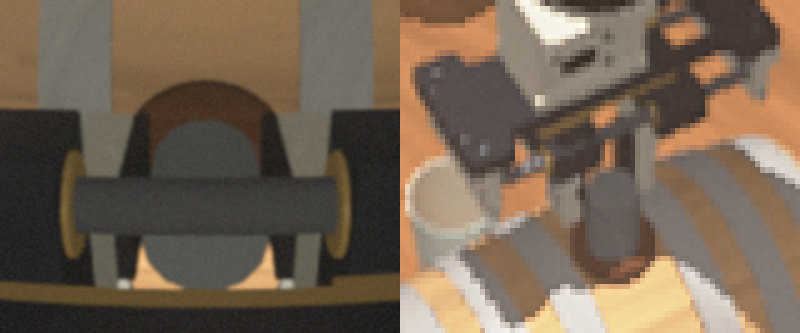

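The bung sits towards +y of the pads, with its disc's lower edge at wrist row of about 300. The cask is nearly upright.

```bash
python3 -c "
from h import *
m=arm.camera_model('wrist')
for b in(296,299,302):print(b,brentq(lambda q:wproj(pt(q,y=.016),m)[1]-b,-.8,.8))
print(brentq(lambda q:wproj(pt(q,r=.118,y=-.016),m)[1]-224,-.8,.8))"
```

```text
296 0.030294798343786098
299 0.014704453265700511
302 -0.0014125892310182316
0.03439672855073685
```

Emit:
{"name": "arm_command", "arguments": {
  "series": [0,0,0,0,0,0,0.45,0,0,0,-0.07,0,0,0.45,0,0,0,-0.14,0,0,0.45,0,0,0,-0.14,0,0,0,0,0,0,-0.14,0,0,0,0,0,0,-0.14,0,0,0,0,0,0,-0.14,0,0,0,0,0,0,-0.14,0,0,0],
  "force": 5
}}

```text
t: 17.92
eef_pos: [0.5462, -0.0527, 0.2601]
ee_rot: [-3.141, 0.0, -1.868]
force: [4.5, -1.5, -3.1]
width: 0.0317
gripper_force: 5.0
```

```bash
python3 -c "
from h import *
s=arm.get_state();p=s['eef_pos']-pt(0);print(s['t'],-p@EY,p@EX,s['eef_pos'],s['width'],s['gripper_force'],s['force'])
m=arm.camera_model('wrist');w=arm.grab_frame('wrist');cv2.imwrite('pics/v11.png',w)
h=cv2.cvtColor(w,cv2.COLOR_BGR2HSV);print([(r,int(np.median(h[r,238:252,1])),int(np.median(h[r,238:252,2]))) for r in range(180,312,4)])
for r in range(190,312,20):print(r,brentq(lambda q:wproj(pt(q,r=.118,y=-.016),m)[1]-r,-1.2,1.2),brentq(lambda q:wproj(pt(q,y=.016),m)[1]-r,-1.2,1.2))
"
```

```text
17.925 0.00047151957272291786 0.0009252666490660793 [ 0.54624698 -0.05272144  0.26011837] 0.03170962814630988 5.000094808638096 [ 4.52660163 -1.51486651 -3.09357929]
[(180, 117, 133), (184, 116, 126), (188, 116, 71), (192, 125, 69), (196, 122, 69), (200, 126, 72), (204, 119, 71), (208, 30, 70), (212, 24, 72), (216, 23, 71), (220, 22, 69), (224, 23, 69), (228, 20, 70), (232, 18, 77), (236, 19, 86), (240, 20, 84), (244, 19, 85), (248, 18, 83), (252, 22, 56), (256, 22, 62), (260, 24, 64), (264, 26, 65), (268, 28, 67), (272, 26, 66), (276, 23, 80), (280, 27, 87), (284, 119, 224), (288, 121, 213), (292, 147, 175), (296, 146, 179), (300, 143, 133), (304, 131, 99), (308, 111, 69)]
190 0.09314822790202809 0.347938451517617
210 -0.004062269816219061 0.28142337959978164
230 -0.10655553104803216 0.2124139022491381
250 -0.21993152630483304 0.13857241657400282
270 -0.3541860355533663 0.05652912581799541
290 -0.5345475605558789 -0.039456267262559706Traceback (most recent call last):
  File "<string>", line 6, in <module>
    for r in range(190,312,20):print(r,brentq(lambda q:wproj(pt(q,r=.118,y=-.016),m)[1]-r,-1.2,1.2),brentq(lambda q:wproj(pt(q,y=.016),m)[1]-r,-1.2,1.2))
                                       ~~~~~~^^^^^^^^^^^^^^^^^^^^^^^^^^^^^^^^^^^^^^^^^^^^^^^^^^^^^^
    r = _zeros._brentq(f, a, b, xtol, rtol, maxiter, args, full_output, disp)
ValueError: f(a) and f(b) must have different signs
```

The bung is gripped across its full diameter, with q about 0. Now I will open and then withdraw upward.

Emit:
{"name": "arm_command", "arguments": {
  "series": [0,0,0,0,0,0,1,0,0,0,0,0,0,1,0,0,0,0,0,0,1,0,0,0,0,0,0,1,0,0,0,0,0,-0.3,1,0,0,0,0,0,-0.6,1,0,0,0,0,0,-0.65,1,0,0,0,0,0,-0.65,1]
}}

```text
t: 18.98
eef_pos: [0.5454, -0.0526, 0.3253]
ee_rot: [-3.142, 0.0, -1.869]
force: [0.1, 0.6, -1.0]
width: 0.0878
gripper_force: 0.0
```

```bash
python3 -c "
from h import *
for i in range(16):
  r=measure();
  if i%2==0:print(r[:3])
print(r[3]['eef_pos'],r[3]['force'])"
```

```text
(18.975, -0.0018469055397315618, [230, 180, 35, 53, 1575])
(19.075, 0.0028581375210066724, [229, 181, 36, 52, 1608])
(19.175, 0.0030487423002899775, [229, 180, 36, 53, 1605])
(19.275, 0.001664976765804461, [229, 181, 36, 52, 1588])
(19.375, 0.00023298407277450844, [230, 180, 35, 53, 1581])
(19.475, -0.0007772443333468932, [230, 180, 35, 53, 1572])
(19.575, -0.001356457448417769, [230, 180, 35, 53, 1573])
(19.675, -0.0016329549058518025, [230, 180, 35, 53, 1574])
[ 0.54553562 -0.05271604  0.3253915 ] [-0.27120795  0.96891851  0.08019586]
```

```bash
python3 -c "
from h import *
print(arm.job_done())"
```

```text
the job is handed in; nothing more can be done
None
```

I handed the job in at about 19.8 s; the hand-in gave no verdict. The cask was released at about 0.6 rad (34 degrees) and tracked while rocking freely for about 8 s, mostly within 1 cm of the bung at the camera checks. It was then caught, steadied upright (within 0.005 rad over the last 0.7 s) and let go; nothing around it was approached, though I took no final picture of the bystanders.

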